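Leave the inner lid on the bearing tin, keep the outer lid in hand

ROBOT

A 6-joint arm with a two-finger parallel gripper is mounted at the origin on a cart in front of the work surface, level with it; the furniture and walls round the work are solid. World frame = base frame: x ahead of the robot, y to its left, z up, the work surface at z = 0. Lengths are in m, angles in rad, forces in N, time in s.
With the tool pointing down it reaches from about 0.3 to 0.75 m from the base axis. Payload 8.5 kg.
Tool frame: the origin (TCP) lies at the very end of the fingers, on their centre line; the grasp point (between the pads) lies 19 mm behind it; z points along the fingers, y is the line along which they close (so a half turn about z gives the same grasp; the last joint's range is limited). The gripper opens to 88 mm and grips with 3 to 60 N. Pads are 18 mm wide; open, the fingers measure 123 mm over their backs; the gripper's body (75 mm by 187 mm) begins 45 mm behind the grasp point.
Start: joints at [-0.215, 0.381, 1.297, -0, 1.464, -0.215], TCP at [0.55, 0, 0.239] pointing down, gripper open.
Joint ranges: [-3.11, 3.11], [-0.89, 2.33], [0.22, 2.48], [-1.42, 4.56], [0.17, 2.85], [-2.88, 2.88]. Speed limits (rad/s): [2.39, 2.39, 3.14, 3.14, 3.14, 3.14].

INTERFACE

Orientations are given as a rotation vector (axis times angle).
In Python, from station import movep, movel, move_j, command_gripper, wait, ik, capture, Unreachable, job_done, get_time_s, get_qpos, get_joint_velocities, get_joint_efforts, get_eef_pos, get_tcp_rot, get_ft_force, get_wrist_torque, get_finger_gap, get_grasp_force gives the robot as it stands. Calls block until the motion is done:
- movep(position, orientation): joint-space move of the TCP to a pose.
- movel(position, orientation=None, speed=0.15): straight line of the TCP; orientation=None keeps the orientation; speed is the mean speed in m/s.
- move_j(angles): joint-space move.
- command_gripper(opening): finger opening in m; the grip force is fixed at half the most; returns when the fingers have stopped.
- wait(seconds).
- ik(position, orientation): joint angles nearest the present ones, or None.
- capture(name): name is "scene" or "side" or "wrist"; returns a dict with "frame" (400x640x3 uint8, blue, green, red), "K" (3x3 intrinsics, pixels), "k1" (the pictures are not rectified: a ray, as slopes to the right and down, at radius r is drawn at 1 + k1 r^2 times it, then the intrinsics apply), "xyz" and "orientation" of the camera in the world; the wrist camera has in their place "T_tool_cam" (4x4, takes a point from camera to tool coordinates, whose origin is the TCP and whose axes are the flange's). Camera axes: x right, y up, looking along -z (the intrinsics and any distortion apply to the point x, -y, -z); pixel columns grow to the right and rows downward; lengths in m; the calibration is good to about 2 mm. A picture is of the moment at which its call begins: read the wrist's pose just before it. There is no depth.
A pose or a line that the arm cannot do raises Unreachable and nothing moves.
- job_done(): hands the job in; it is judged then, once.
Readings, each from a call of its own:
- get_time_s(): time.
- get_qpos(): joint angles.
- get_joint_velocities(): joint speeds.
- get_joint_efforts(): joint torques, N m.
- get_eef_pos(): TCP position.
- get_tcp_rot(): TCP orientation.
- get_ft_force(): force on the tool from outside, world axes, zero at the start.
- get_wrist_torque(): the same for the moment, N m.
- get_finger_gap(): finger opening in m.
- get_grasp_force(): force on a finger pad.
Only numpy, scipy, OpenCV 4.12 (cv2) and the standard library are available. Lean on these libraries where they do the work, as an engineer would, in place of code of your own. Each camera call takes 0.05 s, during which the arm holds its last target. There are 200 camera calls.

TASK

Slide the pair of nested lids out of its keeper, the folded metal pocket whose lips hold it down, and lower both together, gently, onto the open bearing tin, by the inner lid's knob that sticks up through the outer lid. Then take the outer lid by its collar and lift it alone straight up, leaving the inner lid seated in the tin. Finish while still holding the outer lid level over the tin, all of it higher than the inner lid's knob and touching nothing else; do not shift or tip the tin, and leave the tape measure, duct tape roll and spring clamp alone.

Things in the scene. Friction and masses are not known exactly. Their poses are not given: they have to be found in the camera images.
- keeper: Fixed grey sheet-metal pocket, 140 x 140 mm, 38 mm high. Origin on the bench under the pocket's middle; floor 5 mm thick, from x = -75 to +65 mm. Its x axis points to the closed end (back wall's inner face at x = +65), so the lids come out along its -x axis. Side walls' inner faces at y = +-65 mm, 5 mm clear of the outer lid either side. The lids park with their centre at x = -15 to +3 mm.
- keeper_mouth (a point): Keeper: middle of its open end, 55 mm from the keeper's origin along its -x axis, at the height of the lips' underside, 34 mm above the bench. The lips run from here to the back wall, one along each side wall, 4 mm thick, reaching in to y = +-45 mm over the outer lid's rim; under them the lids can rise at most 9 mm. Lids whose centre is 45 mm or more out beyond this point are clear.
- inner_knob (a point): Inner lid (loose, steel, 0.25 kg): middle of the part of its knob that stands out above the outer lid's collar when nested. The knob is an upright cylinder 20 mm in diameter; 24 mm of it stand out above the collar (12 mm above and below this point). z axis: the lid's axis, up. Lifted by the knob, the inner lid carries the outer lid, which rests on its flange.
- inner_flange (a point): Inner lid: centre of the underside of its flange (98 mm across, 4 mm thick), 46 mm below inner_knob; the flange comes to rest on the tin's rim. Below it a plug 86 mm across reaches 12 mm down, lower edge chamfered by 5 mm; it enters the bore with 4 mm to spare all round. In the keeper the plug stands on the floor, this point 17 mm above the bench.
- outer_collar (a point): Outer lid (loose, aluminium, 0.2 kg): middle of its collar, 21 mm above inner_flange when nested. Collar: upright tube 44 mm in diameter, 26 mm high (13 mm above and below this point), hole 24 mm, the knob passes with 2 mm to spare all round. Below it a disc 120 mm across, top 13 mm below this point; skirt's lower edge 29 mm below it, 6 mm clear of the tin. Only its weight holds it on.
- tin_rim (a point): Open round steel tin (loose, 1.5 kg), standing on the bench with a ball bearing lying in it: centre of its mouth, at rim height, 80 mm above the bench. Outside 102 mm (beads 104 mm), bore 94 mm. Its z axis points up.
- tape_measure: Bystander: yellow tape measure, 37 x 85 x 61 mm high; origin at the centre of its underside.
- tape_roll: Bystander: roll of grey duct tape lying flat, 103 mm across, 48 mm high; origin at the centre of its underside.
- spring_clamp: Bystander: spring clamp lying flat, 55 x 114 x 11 mm; origin at the centre of its underside.
Mind the look-alikes: they are no part of the job. What is shaped like the part that bears outer_collar but red is not meant.

How it is judged:
By the outcome, as a careful person would: the job done as asked, in the order asked, and still so for the second after the job is handed in, while the arm keeps its last pose, push and grip.
It also fails if it takes over 64 s, if anything falls off the work surface, if the arm or the gripper's body presses on something with over 40 N, if the wrist force passes 120 N, or if a joint passes its speed limit or range.

## Working session

There is one attempt and no reset: what is moved stays moved. The work goes in short steps, each a Python script; the robot and the scene stay as the last script left them, time stands still between calls to the robot, and variables do not carry over. Pictures are saved under pics/ and viewed, at most 10 in all, crops included, and the job is handed in when it is done.

```bash
ls; mkdir -p pics; cat > h.py <<'E'
import numpy as np, cv2
from scipy.spatial.transform import Rotation as R
from station import *
def cam(name):
    p=np.array(get_eef_pos()); r=R.from_rotvec(get_tcp_rot()).as_matrix()
    c=capture(name)
    if name=="wrist":
        T=np.array(c["T_tool_cam"]); c["o"]=p+r@T[:3,3]; c["R"]=r@T[:3,:3]
    else:
        c["o"]=np.array(c["xyz"]); q=np.array(c["orientation"],float)
        c["R"]=q if q.shape==(3,3) else R.from_rotvec(q).as_matrix()
    return c
def ray(c,u,v):
    K=np.array(c["K"]); a=np.array([(u-K[0,2])/K[0,0],(v-K[1,2])/K[1,1]]); s=a.copy()
    for _ in range(20): s=a/(1+c["k1"]*(s@s))
    d=c["R"]@np.array([s[0],-s[1],-1]); return d
def onz(c,u,v,z):
    d=ray(c,u,v); return c["o"]+d*(z-c["o"][2])/d[2]
def proj(c,P):
    K=np.array(c["K"]); q=c["R"].T@(np.array(P)-c["o"]); s=np.array([q[0],-q[1]])/-q[2]
    s=s*(1+c["k1"]*(s@s)); return np.array([K[0,0]*s[0]+K[0,2],K[1,1]*s[1]+K[1,2]])
E
python3 - <<'E'
from h import *
for n in("scene","side","wrist"):
    c=cam(n); cv2.imwrite(f"pics/{n}0.png",c["frame"]); print(n,c["o"],c["R"].round(3).tolist(),c["K"],c["k1"])
print(get_tcp_rot(),get_eef_pos(),get_time_s())
E
```

```text
pics
scene [ 0.21268833 -1.01832281  0.5651171 ] [[0.948, 0.099, -0.303], [-0.318, 0.372, -0.872], [0.027, 0.923, 0.384]] [[420.34663641   0.         307.43037293]
 [  0.         420.34663641 196.83397866]
 [  0.           0.           1.        ]] -0.056693883241489634
side [0.18762716 1.13233751 0.64340066] [[-0.929, 0.151, -0.339], [-0.371, -0.408, 0.834], [-0.012, 0.901, 0.435]] [[409.47275353   0.         323.84159477]
 [  0.         409.47275353 195.98506693]
 [  0.           0.           1.        ]] 0.0066739757134585435
wrist [0.55045871 0.06793636 0.38513326] [[1.0, -0.0, 0.001], [-0.0, 0.964, 0.267], [-0.001, -0.267, 0.964]] [[352.2163381    0.         321.47273938]
 [  0.         352.2163381  203.80854642]
 [  0.           0.           1.        ]] -0.05836945106170408
[-2.22077671e+00 -2.22078953e+00  9.02312219e-04] [5.49789678e-01 5.12882647e-05 2.38287849e-01] 0.15
```

View pics/scene0.png

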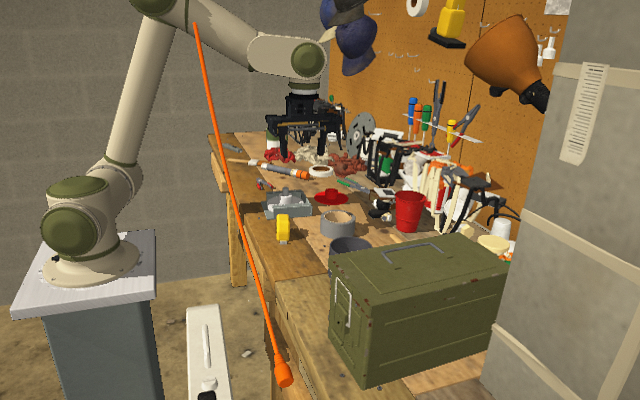

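View pics/side0.png

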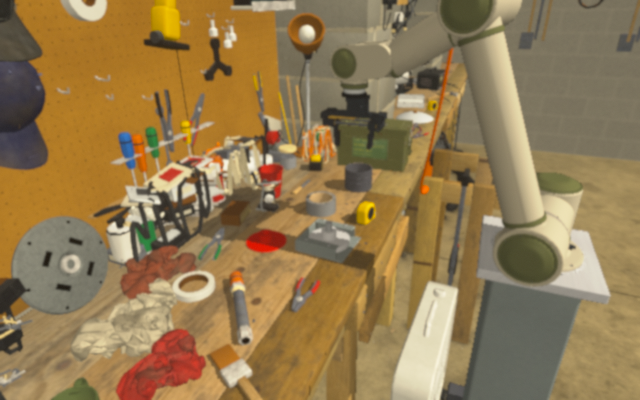

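The scene view shows the keeper with the grey lids at (288,203), a red look-alike lid at (332,196), the duct tape roll at (337,224), the tape measure at (283,228) and the dark tin at (350,245), partly behind the green box. In the side view the keeper is at (325,240), the tin at (358,177) and the red lid at (266,241).

```bash
python3 - <<'E'
from h import *
a=cam("scene");b=cam("side")
for n,p,q,z in(("keep",(288,200),(327,237),.04),("tin",(350,243),(358,168),.08),("roll",(338,217),(320,200),.048),("red",(332,196),(266,241),.03),("tape",(283,228),(367,212),.03)):
    print(n,onz(a,*p,z).round(3),onz(b,*q,z).round(3))
x=cv2.resize(a["frame"][170:270,240:390],None,fx=5,fy=5,interpolation=cv2.INTER_CUBIC)
y=cv2.resize(b["frame"][155:270,230:390],None,fx=4,fy=4,interpolation=cv2.INTER_CUBIC)
cv2.imwrite("pics/cs.png",x)
E
```

```text
keep [0.559 0.165 0.04 ] [0.552 0.217 0.04 ]
tin [ 0.603 -0.216  0.08 ] [ 0.597 -0.213  0.08 ]
roll [ 0.658 -0.011  0.048] [0.653 0.022 0.048]
red [0.717 0.182 0.03 ] [0.711 0.282 0.03 ]
tape [ 0.497 -0.002  0.03 ] [0.494 0.016 0.03 ]
```

View pics/wrist0.png

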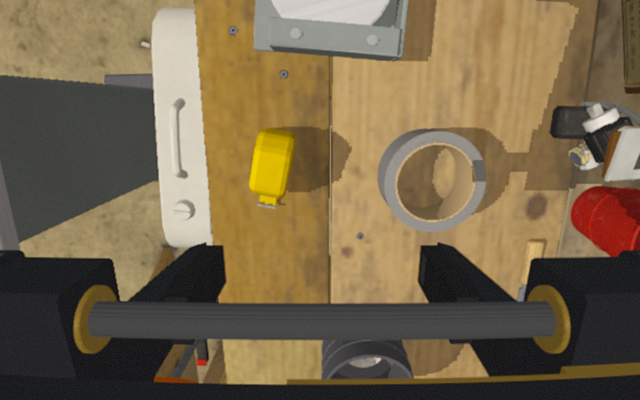

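View pics/cs.png

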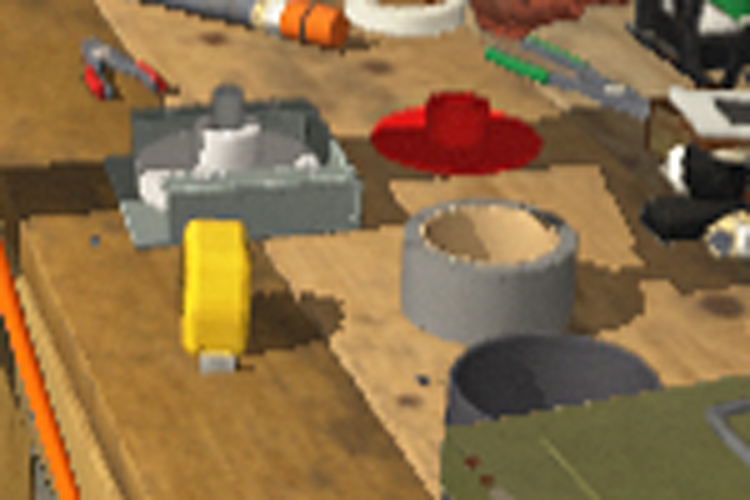

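The wrist view shows the yellow tape (272,165), the grey tape roll with its brown core (433,180), the keeper at the top (330,25) and the tin at the bottom (367,355). The crop confirms the choice: the grey collar with the dark knob at crop (228,120) is in the pocket, whose mouth faces the robot. The red lid at (457,130) is the decoy. Next I look at both from near.

```bash
python3 - <<'E'
from h import *
import pickle
D=[-2.2214,-2.2214,0]
for n,p in(("k",[0.555,.13,.26]),("t",[0.6,-.14,.30])):
    movep(p,D); wait(.2); c=cam("wrist"); pickle.dump(c,open(n+".pkl","wb")); cv2.imwrite(f"pics/w{n}.png",c["frame"]); print(get_eef_pos(),get_time_s(),get_ft_force())
E
```

```text
[0.55511359 0.12891556 0.2598144 ] 1.0917 [-0.31787866  0.54943875  0.03342976]
[ 0.60008882 -0.13893406  0.30005452] 2.4167 [ 0.51523776 -0.04785091  0.20720804]
```

View pics/wk.png

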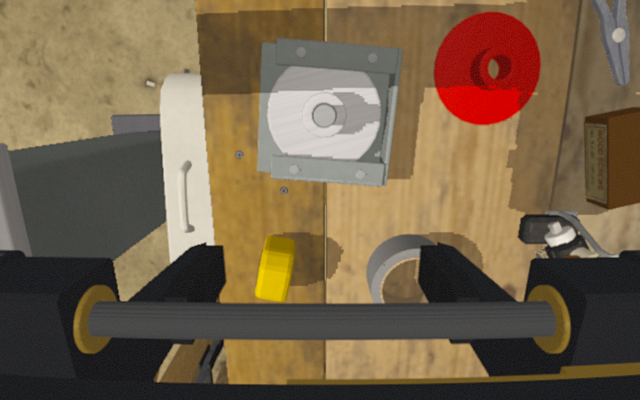

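View pics/wt.png

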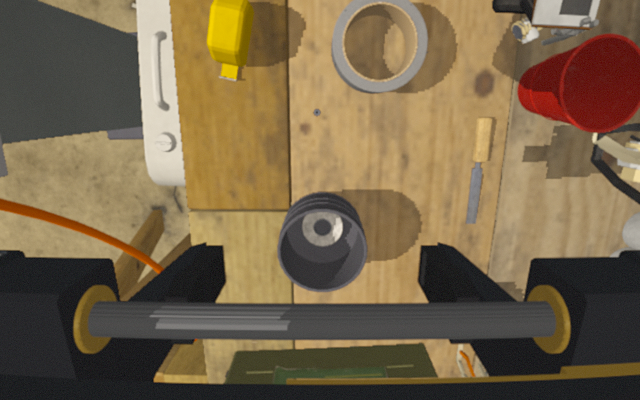

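The keeper view shows the knob top at about (324,116), the collar round it, the keeper's outer corners at about (278,39), (402,49) and (386,186), and the red decoy at (487,68). In the tin view the tin's mouth is centred near (322,246) with the bearing inside. The green box is south of it, at row 345 and below. One magnified crop should sharpen these.

```bash
python3 - <<'E'
from h import *
import pickle
k=pickle.load(open("k.pkl","rb"));t=pickle.load(open("t.pkl","rb"))
a=cv2.resize(k["frame"][30:192,250:410],None,fx=2.5,fy=2.5,interpolation=cv2.INTER_CUBIC)
b=cv2.resize(t["frame"][185:299,265:379],None,fx=3.5,fy=3.5,interpolation=cv2.INTER_CUBIC)
o=np.zeros((405,800,3),np.uint8);o[:a.shape[0],:400]=a;o[:b.shape[0],400:400+b.shape[1]]=b
cv2.imwrite("pics/crop2.png",o)
C={n:onz(k,*p,.038)[:2] for n,p in dict(ml=(278,39),bl=(402,49),br=(386,186),mr=(270,178)).items()}
print({n:v.round(4) for n,v in C.items()})
for i,j in(("ml","bl"),("mr","br"),("br","bl")):
    d=C[j]-C[i];print(i,j,np.linalg.norm(d),np.degrees(np.arctan2(d[1],d[0])))
print("knob",onz(k,324,116,.075),"collar top",onz(k,324,116,.051))
print("tin width",onz(t,278,243,.08),onz(t,367,243,.08),"bottom",onz(t,322,291,.08))
E
```

```text
{'ml': array([0.5136, 0.2609]), 'bl': array([0.6348, 0.2518]), 'br': array([0.6249, 0.114 ]), 'mr': array([0.5007, 0.123 ])}
ml bl 0.1216331268921235 -4.293941105125959
mr br 0.12445664585652472 -4.116274764765568
br bl 0.13811119144798487 85.86190540103824
knob [0.55806511 0.18817396 0.075     ] collar top [0.55822747 0.18755214 0.051     ]
tin width [ 0.55229607 -0.2182379   0.08      ] [ 0.65176394 -0.21808699  0.08      ] bottom [ 0.60159393 -0.27817568  0.08      ]
```

View pics/crop2.png

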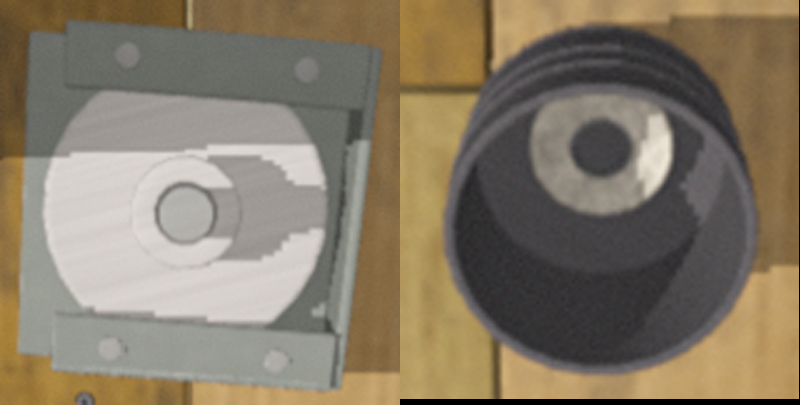

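The crop gives the rim ellipse at x 278.1–367.0 and y 207.9–291.9, and the knob top at (324.4,115.2). I will fit the tin rim by mask, then look at it from yaw ±90° to cancel the calibration bias.

```bash
cat >> h.py <<'E'
from scipy.optimize import least_squares
def tinfit(c,guess,z=.08):
    f=c["frame"].astype(int); m=((f[:,:,2]-f[:,:,0]<12)&(f.max(2)<150)).astype(np.uint8)
    m=cv2.morphologyEx(m,cv2.MORPH_OPEN,np.ones((3,3)))
    cs,_=cv2.findContours(m,cv2.RETR_EXTERNAL,cv2.CHAIN_APPROX_NONE)
    u=proj(c,[*guess,z]); cs=[q for q in cs if cv2.pointPolygonTest(q,tuple(map(float,u)),False)>0]
    q=max(cs,key=len)[:,0,:]; P=np.array([onz(c,*p,z)[:2] for p in q])
    g=np.array(guess); a=g-c["o"][:2]; a/=np.linalg.norm(a)
    for _ in range(4):
        d=P-g; s=d@a/np.linalg.norm(d,axis=1); k=(s>0.1)&(abs(np.linalg.norm(d,axis=1)-.051)<.01)
        r=least_squares(lambda x:np.hypot(*(P[k]-x[:2]).T)-x[2],[*g,.051],loss="soft_l1",f_scale=.0007); g=r.x[:2]
    return r.x,k.sum(),np.std(r.fun)
E
python3 - <<'E'
from h import *
import pickle
t=pickle.load(open("t.pkl","rb"))
print(tinfit(t,[.602,-.226]), onz(t,322.5,207.9,.08),onz(t,322.5,291.9,.08))
print("box edge",[onz(t,330,346,z)[1].round(3) for z in(.1,.15,.2)])
D=R.from_rotvec([-2.2214,-2.2214,0])
r0=None
for s in(90,-90):
    Rn=(R.from_euler("z",s,degrees=True)*D); off=Rn.as_matrix()@np.array([0.08,0,0])  # camera side?
    cam_dir=Rn.as_matrix()@(np.array(t["T_tool_cam"])[:3,3]*[1,1,0]); cam_dir/=np.linalg.norm(cam_dir)
    p=np.array([.602,-.226,.30]); p[:2]+=cam_dir[:2]*.085
    try: movep(p,Rn.as_rotvec())
    except Unreachable as e: print(s,p,"unreach",e); continue
    wait(.3); c=cam("wrist"); pickle.dump(c,open(f"t{s}.pkl","wb")); cv2.imwrite(f"pics/t{s}.png",c["frame"])
    try: print(s,p,tinfit(c,[.602,-.226]))
    except Exception as e: print(s,e)
print(get_time_s())
E
```

```text
(array([ 0.60121768, -0.22817849,  0.04926669]), np.int64(111), np.float64(0.0003979316513580215)) [ 0.60192211 -0.17731042  0.08      ] [ 0.60217972 -0.27935376  0.08      ]
box edge [np.float64(-0.339), np.float64(-0.3), np.float64(-0.262)]
90 [ 0.51700245 -0.22535479  0.3       ] (array([ 0.60192486, -0.22848427,  0.04887617]), np.int64(110), np.float64(0.0004216006891820421))
-90 [ 0.68699755 -0.22664521  0.3       ] (array([ 0.60181485, -0.2284468 ,  0.04940058]), np.int64(109), np.float64(0.00036753075052637746))
7.4333
```

```bash
python3 - <<'E'
from h import *
import pickle
t=pickle.load(open("t.pkl","rb")); a=cam("scene")
for (p,q) in (((330,255),(237,347)),((455,232),(437,345))):
    for z in(.1,.14,.16,.18,.2,.22): print(z,onz(a,*p,z)[:2].round(3),onz(t,*q,z)[:2].round(3))
k=pickle.load(open("k.pkl","rb")); print("knob",onz(k,324.4,115.2,.075))
E
```

```text
0.1 [ 0.523 -0.286] [ 0.502 -0.341]
0.14 [ 0.496 -0.349] [ 0.514 -0.31 ]
0.16 [ 0.483 -0.381] [ 0.519 -0.294]
0.18 [ 0.47  -0.412] [ 0.525 -0.279]
0.2 [ 0.456 -0.444] [ 0.531 -0.263]
0.22 [ 0.443 -0.475] [ 0.536 -0.248]
0.1 [ 0.861 -0.27 ] [ 0.736 -0.339]
0.14 [ 0.805 -0.334] [ 0.721 -0.308]
0.16 [ 0.777 -0.366] [ 0.713 -0.292]
0.18 [ 0.749 -0.398] [ 0.705 -0.277]
0.2 [ 0.721 -0.431] [ 0.697 -0.261]
0.22 [ 0.694 -0.463] [ 0.689 -0.246]
knob [0.55843179 0.18889027 0.075     ]
```

Tin centre is (0.6019,-0.2284). The knob is at (0.5584,0.1889), on the keeper's midline, which has a yaw of -4.2°. The box is only about 0.13 high, so it is clear. Next I grip and slide out.

```bash
python3 - <<'E'
from h import *
D=[-2.2214,-2.2214,0]
def st(n): print(n,np.round(get_eef_pos(),4),"F",np.round(get_ft_force(),1),"gap",round(get_finger_gap(),4),"g",round(get_grasp_force(),1),"t",get_time_s())
k=np.array([.5584,.1889])
movep([*k,.15],D); wait(.2); st("above")
movel([*k,.055],speed=.08); wait(.2); st("down")
command_gripper(.012); wait(.2); st("grip")
movel([*k,.0595],speed=.02); wait(.2); st("lift")
u=np.array([-np.cos(np.radians(4.2)),np.sin(np.radians(4.2))])
for d in(.03,.08,.13):
    movel([*(k+u*d),.0595],speed=.05); st("slide")
c=cam("wrist"); cv2.imwrite("pics/out.png",c["frame"])
E
```

```text
above [0.5589 0.1883 0.1501] F [-0.2 -0.1  0.1] gap 0.0882 g 0.0 t 9.3667
down [0.5585 0.1889 0.0553] F [-0.6  0.2 -0.8] gap 0.0881 g 0.0 t 10.9
grip [0.5582 0.1889 0.0549] F [-1.1 -0.6  0.5] gap 0.0192 g 30.0 t 12.15
lift [0.5583 0.1889 0.0594] F [-0.1  0.3 -4.8] gap 0.0186 g 30.0 t 12.725
slide [0.5287 0.1911 0.0597] F [-0.4  0.6 -4.9] gap 0.0188 g 30.0 t 13.475
slide [0.479  0.1947 0.0595] F [ 1.1  0.5 -4.6] gap 0.0192 g 30.0 t 14.625
slide [0.4291 0.1984 0.0595] F [-0.4  0.2 -4.1] gap 0.0193 g 30.0 t 15.775
```

View pics/out.png

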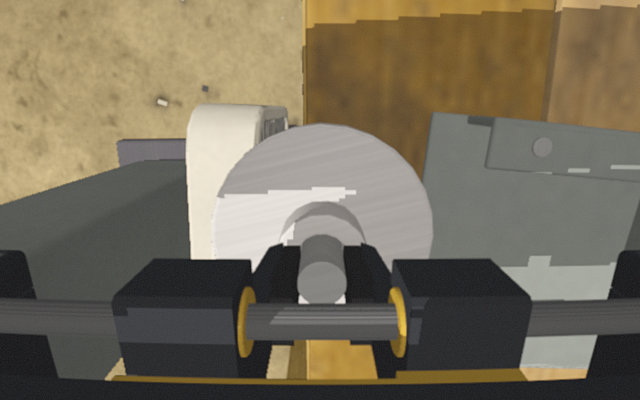

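Both lids hang from the knob (4.5 N), clear of the keeper; the knob top is near (322,282) and the disc spans columns 214–433. Next I carry them over the tin and take a check picture above it.

```bash
python3 - <<'E'
from h import *
D=[-2.2214,-2.2214,0]
def st(n): print(n,np.round(get_eef_pos(),4),"F",np.round(get_ft_force(),1),"M",np.round(get_wrist_torque(),2),"gap",round(get_finger_gap(),4),"t",get_time_s())
movel([.429,.1984,.20],speed=.12)
c=cam("wrist"); p=np.array(get_eef_pos()); e=onz(c,322,282,p[2]+.020)-p
print("knob top off",e.round(4))
movel([.52,.0,.20],speed=.15)
t=np.array([.6019,-.2284])
movel([*t,.20],speed=.13); wait(.3); st("over")
movel([*t,.140],speed=.06); wait(.3); st("pre")
print("side view")
c=cam("side"); cv2.imwrite("pics/side2.png",cv2.resize(c["frame"][90:230,280:440],None,fx=4,fy=4,interpolation=cv2.INTER_CUBIC))
E
```

```text
knob top off [0.0008 0.0002 0.02  ]
over [ 0.6019 -0.2282  0.2001] F [-0.2 -0.6 -4.8] M [-0.   -0.03  0.01] gap 0.0191 t 21.125
pre [ 0.6019 -0.2284  0.1402] F [-0.9 -1.3 -4.6] M [0.06 0.04 0.08] gap 0.0189 t 22.575
side view
```

View pics/side2.png

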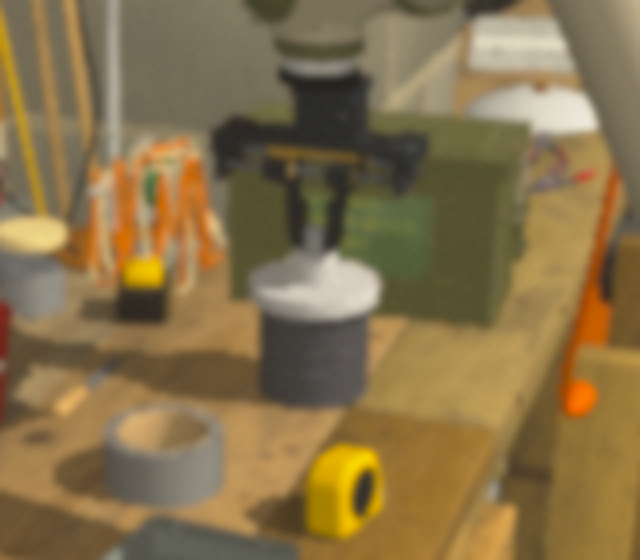

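```bash
python3 - <<'E'
from h import *
c=cam("side")
f=lambda x,y:(280+x/4,90+y/4)
print([onz(c,*f(*p),0).round(3) for p in((490,322),(240,300))])
print([(z,onz(c,*f(525,125),z)[:2].round(3)) for z in(.1,.14,.18,.22,.26)])
print([(z,onz(c,*f(232,110),z)[:2].round(3)) for z in(.1,.14,.18,.22,.26)])
E
```

```text
[array([ 0.475, -0.44 ,  0.   ]), array([ 0.738, -0.41 ,  0.   ])]
[(0.1, array([ 0.523, -0.834])), (0.14, array([ 0.498, -0.689])), (0.18, array([ 0.474, -0.545])), (0.22, array([ 0.449, -0.4  ])), (0.26, array([ 0.424, -0.255]))]
[(0.1, array([ 0.883, -0.783])), (0.14, array([ 0.832, -0.642])), (0.18, array([ 0.781, -0.501])), (0.22, array([ 0.729, -0.36 ])), (0.26, array([ 0.678, -0.219]))]
```

The box face is at y≈-0.42, so there is ample clearance. Now I lower gently with force checks.

```bash
python3 - <<'E'
from h import *
def st(n): print(n,np.round(get_eef_pos(),4),"F",np.round(get_ft_force(),1),"M",np.round(get_wrist_torque(),2),"t",get_time_s())
t=np.array([.6019,-.2284])
for z in np.r_[.133,.130,.127,.124,.122,.1205,.1195,.1185,.118,.1175,.117,.1165]:
    movel([*t,z],speed=.025); wait(.1); F=get_ft_force(); st("")
    if F[2]>-1.5 or np.hypot(F[0],F[1])>5: print("contact",z); break
E
```

```text
[ 0.6019 -0.2284  0.1331] F [ 0.1  0.  -3.9] M [-0.03  0.04  0.02] t 23.2083
 [ 0.6019 -0.2284  0.13  ] F [ 0.3  1.  -4.8] M [ 0.04 -0.02  0.01] t 23.575
 [ 0.6019 -0.2284  0.127 ] F [-0.1 -1.6 -4.6] M [-0.02  0.01 -0.02] t 23.9417
 [ 0.6019 -0.2284  0.124 ] F [-0.9  1.  -4.9] M [-0.01  0.01 -0.02] t 24.3083
 [ 0.6019 -0.2284  0.122 ] F [-0.6  1.  -4.2] M [-0.04 -0.01  0.04] t 24.6583
 [ 0.6019 -0.2284  0.1205] F [-0.4 -0.4 -3.7] M [0.03 0.01 0.06] t 25.0083
 [ 0.6019 -0.2284  0.1195] F [ 0.2 -0.7 -4.6] M [-0.03 -0.02 -0.03] t 25.3583
 [ 0.6019 -0.2284  0.1185] F [ 0.5  0.4 -4.2] M [ 0.05 -0.01  0.  ] t 25.7083
 [ 0.6019 -0.2284  0.118 ] F [ 0.2 -0.4 -3.3] M [ 0.02 -0.03 -0.01] t 26.0583
 [ 0.6019 -0.2284  0.1179] F [-1.1  1.   1.4] M [0.2  0.43 0.05] t 26.4083
contact 0.1175
```

Seated at exactly the expected height. Now I release, take the collar and lift the outer lid.

```bash
python3 - <<'E'
from h import *
def st(n): print(n,np.round(get_eef_pos(),4),"F",np.round(get_ft_force(),1),"M",np.round(get_wrist_torque(),2),"gap",round(get_finger_gap(),4),"g",round(get_grasp_force(),1),"t",get_time_s())
t=np.array([.6019,-.2284])
command_gripper(.088); wait(.2); st("open")
movel([*t,.0925],speed=.03); wait(.2); st("down")
command_gripper(.035); wait(.3); st("grip")
for z in(.096,.105,.12,.14):
    movel([*t,z],speed=.03); wait(.1); st("up")
    F=get_ft_force()
    if F[2]<-5 or np.hypot(F[0],F[1])>6: print("stop"); break
else:
    movel([*t,.185],speed=.05); wait(.3); st("end")
c=cam("wrist"); w=c["frame"]
s=cam("side"); q=cv2.resize(s["frame"][90:230,300:420],None,fx=3,fy=3,interpolation=cv2.INTER_CUBIC)
o=np.zeros((420,760,3),np.uint8); o[:250,:400]=cv2.resize(w,(400,250)); o[:420,400:760]=q
cv2.imwrite("pics/end.png",o)
E
```

```text
open [ 0.6019 -0.2284  0.1175] F [-0.7  0.1  0.6] M [-0.02  0.02  0.03] gap 0.0882 g 0.0 t 27.7
down [ 0.6019 -0.2284  0.0927] F [0.5 0.2 0.3] M [ 0.02  0.06 -0.03] gap 0.0884 g 0.0 t 28.8833
grip [ 0.6019 -0.2284  0.0925] F [ 0.4 -0.   0.1] M [-0.02 -0.02  0.01] gap 0.0428 g 30.0 t 29.9333
up [ 0.6018 -0.2284  0.0958] F [-0.4  0.3 -2.5] M [-0.06  0.02  0.02] gap 0.0427 g 30.0 t 30.3
up [ 0.6019 -0.2284  0.1049] F [-0.7  0.8 -2. ] M [-0.03  0.04  0.02] gap 0.0424 g 30.0 t 30.85
up [ 0.6018 -0.2284  0.1198] F [-0.7  0.2 -2.5] M [ 0.03  0.02 -0.06] gap 0.0423 g 30.0 t 31.6
up [ 0.6018 -0.2283  0.1397] F [-0.6 -0.7 -1.8] M [ 0.01 -0.02 -0.03] gap 0.0428 g 30.0 t 32.5167
end [ 0.6019 -0.2284  0.1848] F [ 0.9 -0.6 -2.3] M [ 0.02 -0.    0.04] gap 0.0431 g 30.0 t 33.8667
```

View pics/end.png

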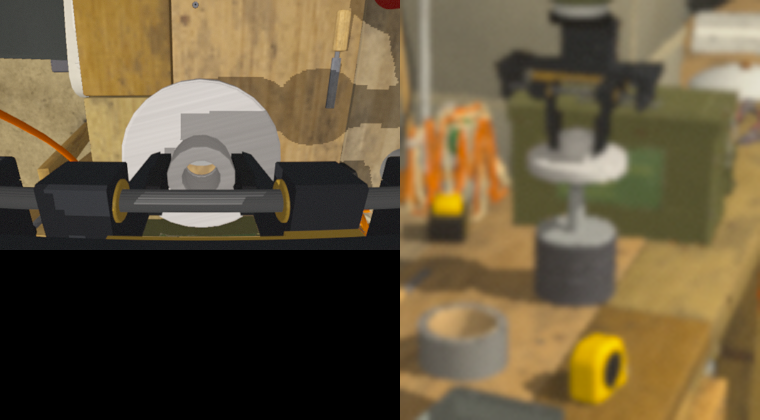

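The force is 2 N, so only the outer lid is held. It is level over the tin with its skirt at about z=0.164, above the knob top at about 0.138, and the inner lid is seated in the tin. Handing in.

```bash
python3 -c "
from station import *
print(job_done())"
```

```text
the job is handed in; nothing more can be done
None
```

The job is handed in at about 34 s of the 64 s: the inner lid is seated in the tin, and the outer lid is held level about 26 mm above its knob; the bystanders were not touched.

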